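# Wedge up a power-supply chassis for the transformer bolt

## Robot

A 6-joint arm with a two-finger parallel gripper is mounted at the origin on the work surface. World frame = base frame: x ahead of the robot, y to its left, z up, the work surface at z = 0. Lengths are in m, angles in degrees, forces in N, time in s.
With the tool pointing down it reaches from about 0.3 to 0.75 m from the base axis. Payload 8.5 kg.
Tool frame: the origin (TCP) lies at the very end of the fingers, on their centre line; the grasp point (between the pads) lies 19 mm behind it; z points along the fingers, y is the line along which they close (so a half turn about z gives the same grasp; the last joint's range is limited). The gripper opens to 85 mm and grips with 20 to 120 N. Pads are 22 mm wide; open, the fingers measure 114 mm over their backs; the gripper's body (76 mm by 85 mm) begins 54 mm behind the grasp point. The pads swing forward as they close: fully open they stand 13 mm farther back than shut.
Start: joints at [-86.534, 21.807, 74.336, -0, 83.858, -12.336], TCP at [0.15, -0.529, 0.193] pointing down, gripper open.
Joint ranges: [-178.18, 178.18], [-50.72, 133.34], [12.68, 142.11], [-81.47, 261.47], [9.98, 163.14], [-165.26, 165.26]. Speed limits (degrees/s): [136.94, 136.94, 180, 180, 180, 180].

## Interface

Orientations are given as a 3x3 rotation matrix whose columns are the frame's x, y, z axes.
In Python, from rig import env, imaging gives the robot as it stands. The module is installed in compiled form; this text tells all that it offers.
- The arm moves only by the tool arm_command, never from a script. Its arguments are lists of equal length, an entry for each row: "turn": the turn, a rotation vector about the tool's x, y, z in units of 5 degrees (1.0 is 5 degrees), a list of three; "xyz": the shift along the tool's x, y, z in units of 50 mm (1.0 is 50 mm), a list of three; "claw": the finger opening in mm, from 0 to 85.4. A call has 1 to 12 rows; each row shifts and turns the commanded pose from where the row before left it, along the tool's axes as they then stand; what a row does not reach is not made up. A row lasts 1/10 s, in which the tool goes at most 50 mm and 8.59 degrees, less where a joint would pass 70% of its speed; a pose out of reach is approached as far as the arm can. A call is refused whole if a number of a shift passes 1 or a number of a turn 1, either way. A call with a gripper value outside its range is refused whole. The fingers move at their own pace and stop on an object; "squeeze" is the grip in N (left out, the last holds). Time passes only in rows, so rows that do not move let the fingers close. It gives the time, the measured TCP pose, the force, the opening and the grip force at its end, in the units of the state.
- env.observe(): the state, without advancing time (a new reading comes with each control period).
- imaging.get_image(name): name is "scene" or "top" or "wrist"; returns (picture, depth): 400x640x3 uint8, blue, green, red; 400x640 float32, m along the optical axis (not along the pixel's ray), 0 where there is no reading.
- imaging.camera_info(name): a dict with "camera_matrix" (3x3 intrinsics, pixels), "rvec" (rotation vector, rad) and "tvec" (3), from world to camera coordinates, as OpenCV has them. Camera axes: x right, y down, z forward; pixel columns grow to the right and rows downward; lengths in m; the calibration is good to about 2 mm. A picture is of the moment at which its call begins: read the wrist's pose just before it. camera_info takes no time and is no camera call; for the wrist camera it gives the pose at the moment of the call.
- env.close_job(): hands the job in; it is judged then, once.
The state is a dict: "time_s": time; "q": joint angles; "qvel": joint speeds; "joint_efforts": joint torques, N m; "position": TCP position; "tool_rot": TCP orientation; "ft_force": force on the tool from outside, world axes, zero at the start; "wrist_torque": the same for the moment, N m; "grip_width": finger opening in m; "gripper_force": force on a finger pad.
Only numpy, scipy, OpenCV 4.12 (cv2) and the standard library are available. Lean on these libraries where they do the work, as an engineer would, in place of code of your own. Each camera call takes 0.05 s, during which the arm holds its last target. There are 200 camera calls.

## Task

Lay the ring-shaped transformer and then the clamp disc over the upright bolt of the chassis, flat and centred on the bolt; set them down, do not drop them. Then take the wooden wedge by its heel and push it, lying flat on the bench, thin end first under the middle part of the chassis's open front edge, with the chassis staying square against the stop bar, until both front feet are just off the bench (about 3 mm, less than 6) and the rear feet still stand on it, so that I can get a thin spanner onto the bolt head underneath. Finish while holding the wedge there in the gripper, with the wedge alone carrying the front of the chassis, and leave the other things on the bench where they are.

Things in the scene. Friction and masses are not known exactly. Their poses are not given: they have to be found in the camera images.
- stop_bar: bare aluminium flat bar bolted to the bench, 25 mm (its x) by 300 mm (its y) by 20 mm high; origin at the centre of its underside. Its x axis points away from the robot's side, at right angles to the bar; the chassis's rear panel lies against its face at x = -12.5 mm. Fixed, its place and yaw vary.
- chassis: loose open aluminium tray, about 0.55 kg: sheet 150 (x) by 220 (y) mm, 3 mm thick, on four rubber feet 8 mm high. Side flanges reach 29 mm high, rear panel (+x, at the stop bar) 56 mm; the front edge (-x, towards the robot) is open, 8 mm clear under it. A green board with parts up to 44 mm high fills the left half (y 33 to 99 mm). Origin: middle of the tray, at the feet's undersides; x from front to rear, z up
- bolt_foot (a point): point on the bolt's axis at the top of the black rubber pad (60 mm diameter) on the chassis, 15 mm over the bench; axes as the chassis. The upright steel bolt is 6 mm thick, its tapered tip 53 mm above this point. Seated, the transformer's centre is 15 mm and the clamp disc's centre 36 mm above this point. Nothing stands within 30 mm beside the seated transformer
- front_edge (a point): middle of the chassis's front edge, on the lower face of the sheet, 8 mm over the bench at the start; axes as the chassis (x goes in under the chassis).
- front_left_foot (a point): centre of the underside of the front left rubber foot (16 mm diameter), 17 mm behind the front edge and 90 mm to the left (+y) of its middle; height 0 while it stands on the bench
- front_right_foot (a point): the same for the front right foot, 90 mm to the right (-y)
- rear_left_foot (a point): centre of the underside of the rear left foot, 116 mm behind the front left foot
- rear_right_foot (a point): centre of the underside of the rear right foot, 116 mm behind the front right foot
- transformer_centre (a point): centre of the loose ring transformer, a copper-wound ring lying flat: outside diameter 60 mm, height 30 mm (centre 15 mm up), hole 24 mm, about 0.3 kg; z up
- clamp_disc_centre (a point): centre of the loose clamp disc, a round steel disc with a black rubber underface, lying flat: diameter 46 mm, height 12 mm (centre 6 mm up), hole 14 mm, 80 g; z up
- wedge_heel (a point): centre of the heel of the loose pale hardwood wedge (110 mm long, 36 mm wide, 90 g). The heel is a block 35 mm long (x), 36 mm wide (y) and 30 mm high, this point 15 mm up; grip it across its width. Ahead of it (+x) the wedge slopes down 1 in 5, from 18 mm high at the heel's front face, 17.5 mm ahead of this point, to 3 mm at the thin end, 92.5 mm ahead. z up
- wedge_tip (a point): middle of the lower edge of the wedge's thin end, on the bench, 92.5 mm ahead of the heel's centre; axes as the heel
- wedge: the whole wedge: origin at the centre of its underside, 37.5 mm ahead of the heel's centre; axes as the heel. It meets the chassis's edge when its tip is 25 mm in under the edge; each further 5 mm lifts the edge 1 mm and the front feet about 0.9 mm, against a push of some 5 to 12 N
- transformer: the ring transformer: origin at the centre of its underside
- clamp_disc: the clamp disc: origin at the centre of its underside
- solder_reel: reel of solder wire with black flanges standing on end, 54 mm diameter, 42 mm high, origin at its underside; may lie where a task part could; leave alone
- flux_bottle: white bottle, 38 mm diameter, 85 mm high; leave alone
- spanner: steel spanner 130 mm long, lying; leave alone
- screwdriver: screwdriver 160 mm long, lying; leave alone
- nut_dish: steel dish of nuts, 48 mm diameter, 14 mm high; leave alone
- heat_sink: dark finned heat sink 30 by 44 by 25 mm; leave alone
- cleaner_can: grey can 52 mm diameter, 130 mm high; leave alone
Things that resemble listed ones, but are neither listed nor needed, are in the scene too. What is shaped like the wedge but blue is not meant.

How it is judged (in metres and radians):
On the way, in this order (a step that is already met when the one before it is completed fails the run):
1. transformer flat on the rubber pad, centred on the bolt, let go (horizontal distance between transformer_centre and bolt_foot below 0.005 m and z of transformer_centre in the frame of bolt_foot between 0.012 and 0.018 m and contact force between the fingers and transformer below 0.1 N), for 0.2 s.
2. clamp disc flat on the transformer over the bolt, let go (horizontal distance between each of transformer_centre, clamp_disc_centre and bolt_foot below 0.005 m and z of transformer_centre in the frame of bolt_foot between 0.012 and 0.018 m and z of clamp_disc_centre in the frame of bolt_foot between 0.033 and 0.039 m and contact force between the fingers and clamp_disc below 0.1 N), for 0.2 s.
3. front feet lifted just off the bench by the wedge in the gripper (height (world z) of front_left_foot between 0.0015 and 0.006 m and height (world z) of front_right_foot between 0.0015 and 0.006 m and height (world z) of each of rear_left_foot, rear_right_foot below 0.0015 m and contact force between wedge and chassis above 1 N and contact force between the fingers and wedge above 10 N and contact force between each of the arm, the fingers and chassis below 0.2 N and height (world z) of wedge_tip below 0.004 m and angle between wedge_tip's own z axis and vertical below 0.08 rad and x of wedge_tip in the frame of front_edge above 0.015 m and y of wedge_tip in the frame of front_edge between -0.06 and 0.06 m and x of front_edge in the frame of stop_bar above -0.1685 m and angle between the y axis of chassis and the y axis of stop_bar, either way round below 0.05 rad), for 0.3 s.
At the end, for the whole second after the job is handed in: Wedge flat on the bench, still gripped and alone carrying the front: both front feet 1.5 to 6 mm up, rear feet down, chassis within 5 mm of the stop bar and square to it; transformer and clamp disc seated on the bolt within 5 mm, let go; all at rest (all of step 2 and all of step 3 and contact force between the fingers and transformer below 0.1 N and linear speed of each of chassis, transformer, clamp_disc, wedge below 0.01 m/s); the arm keeps its last pose, push and grip.
It fails at once if the transformer or the clamp disc is dropped (falls free faster than 0.6 m/s, about 2 cm) ((linear speed of transformer above 0.6 m/s and contact force between the fingers and transformer below 0.05 N) or (linear speed of clamp_disc above 0.6 m/s and contact force between the fingers and clamp_disc below 0.05 N)).
It fails at once if another thing on the bench is moved by more than 20 mm (distance of any of solder_reel, flux_bottle, spanner, screwdriver, nut_dish, heat_sink, cleaner_can from where it was at the start of the episode above 0.02 m).
It also fails if it takes over 72 s, if anything falls off the work surface, if the arm or the gripper's body presses on something with over 40 N, if the wrist force passes 120 N, or if a joint passes its speed limit or range.

## Working session

There is one attempt and no reset: what is moved stays moved. The work goes in short steps, Python scripts to look and compute and a tool call to move; the robot and the scene stay as the last step left them, time stands still between calls to the robot, and variables do not carry over. Pictures are saved under pics/ and viewed, at most 10 in all, crops included, and the job is handed in when it is done.

Besides the shell and the picture viewer there is one more tool, called after "Emit:" as name(argument=value, ...), one argument or row to a line, values as JSON. arm_command: Moves the arm, as the interface text tells. Its arguments: {"type":"object","properties":{"turn":{"type":"array"},"xyz":{"type":"array"},"claw":{"type":"array"},"squeeze":{"type":"number"}},"required":["turn","xyz","claw"]}

```bash
mkdir -p pics
cat > h.py <<'E'
import numpy as np, cv2
from rig import env, imaging
def cam(n):
    c=imaging.camera_info(n); K=np.array(c["camera_matrix"],float); R=cv2.Rodrigues(np.array(c["rvec"],float))[0]; t=np.array(c["tvec"],float).ravel(); return K,R,t
def grab(n,f=None):
    c=cam(n); im,d=imaging.get_image(n)
    if f: cv2.imwrite("pics/"+f+".png",im); np.savez("pics/"+f+".npz",im=im,d=d,K=c[0],R=c[1],t=c[2])
    return im,d,c
def load(f):
    z=np.load("pics/"+f+".npz"); return z["im"],z["d"],(z["K"],z["R"],z["t"])
def ray(c,u,v):
    K,R,t=c; return -R.T@t, R.T@np.linalg.solve(K,np.array([u,v,1.]))
def onz(c,u,v,z):
    o,d=ray(c,u,v); return o+d*(z-o[2])/d[2]
def pts(c,d):
    K,R,t=c; v,u=np.indices(d.shape); P=np.stack([(u-K[0,2])/K[0,0]*d,(v-K[1,2])/K[1,1]*d,d],-1); return (P-t)@R
E
python3 - <<'E'
from h import *
np.set_printoptions(precision=3,suppress=True)
for n in("scene","top","wrist"):
    im,d,c=grab(n,n+"0"); print(n,-c[1].T@c[2],c[1][2],c[0][0,0],(d>0).mean())
s=env.observe(); print(s)
E
```

```text
scene [1.348 0.557 0.895] [-0.66  -0.401 -0.635] 444.55885391175053 0.99529296875
top [0.398 0.004 1.101] [ 0.072  0.024 -0.997] 406.1154926270665 0.9961796875
wrist [ 0.219 -0.509  0.373] [-0.271 -0.075 -0.96 ] 326.06002231306314 0.9961328125
{'time_s': 0.15, 'q': array([-86.534,  21.832,  74.373,  -0.   ,  83.859, -12.335]), 'qvel': array([-0.012, -0.134, -0.219,  0.053,  0.088,  0.001]), 'joint_efforts': array([  0.004, -44.863, -23.135,  -0.   ,   0.004,  -0.   ]), 'position': array([ 0.15 , -0.529,  0.192]), 'tool_rot': array([[ 0.962,  0.272, -0.   ],
       [ 0.272, -0.962,  0.001],
       [ 0.   , -0.001, -1.   ]]), 'ft_force': array([-0.356, -0.548, -0.835]), 'wrist_torque': array([ 0.031,  0.013, -0.054]), 'gripper_force': 0.0, 'grip_width': 0.08503588701020863}
```

View pics/top0.png

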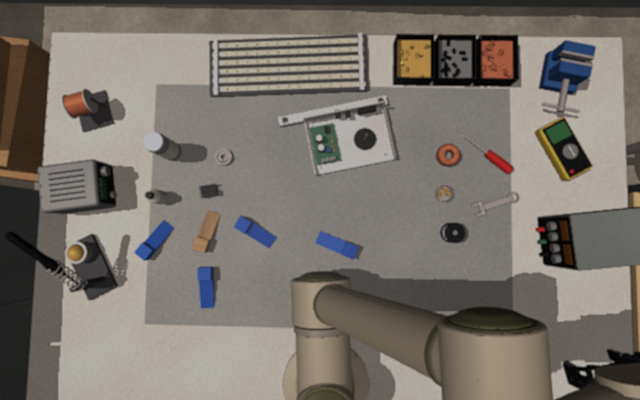

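View pics/scene0.png

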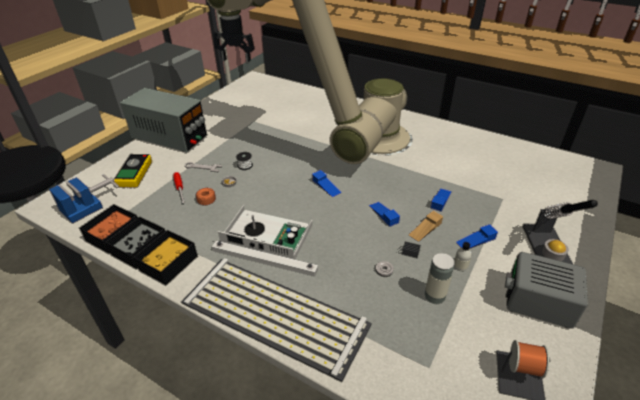

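Top view: the transformer is at (449,155), clamp disc at (224,157), black pad with bolt at (365,139), and wooden wedge at (207,231) among blue look-alikes. The nut dish is at (445,193) and the solder reel at (453,232). The scene view agrees.

```bash
cat > m.py <<'E'
from h import *
np.set_printoptions(precision=4,suppress=True)
for n in("top0","scene0"):
    im,d,c=load(n); P=pts(c,d); hsv=cv2.cvtColor(im,cv2.COLOR_BGR2HSV)
    X,Y,Z=P[...,0],P[...,1],P[...,2]
    box=(X>.2)&(X<.75)&(abs(Y)<.5)
    def rep(name,m):
        m=(m&box).astype(np.uint8); k,l,st,ce=cv2.connectedComponentsWithStats(m)
        for i in range(1,k):
            if st[i,4]>25:
                q=P[l==i]; r=cv2.minAreaRect(q[:,:2].astype(np.float32)*1000)
                print(n,name,ce[i],st[i,4],"med",np.median(q,0),"rect",np.round(r[0],1),np.round(r[1],1),round(r[2],1),"z",np.percentile(q[:,2],[5,50,95]))
    H,S,V=[hsv[...,i].astype(int) for i in range(3)]
    rep("copper",(H<14)&(S>110)&(V>70)); rep("wood",(H>8)&(H<25)&(S>60)&(V>70)); rep("green",(H>50)&(H<90)&(S>80))
    rep("raised",(Z>.006)&(Z<.1))
E
python3 m.py
python3 - <<'E'
import cv2
t=cv2.imread("pics/top0.png")
a=cv2.resize(t[85:185,270:410],None,fx=4,fy=4,interpolation=cv2.INTER_CUBIC)
b=cv2.resize(t[140:265,180:240],None,fx=3.2,fy=3.2,interpolation=cv2.INTER_CUBIC)
import numpy as np
print(a.shape,b.shape)
cv2.imwrite("pics/c1.png",np.hstack([a,b[:400]]))
E
```

```text
top0 copper [447.8754 154.5449] 345 med [ 0.6083 -0.3133  0.0279] rect [ 523.6 -162.5] [ 56.8 412.8] 29.3 z [0.0126 0.0279 0.032 ]
top0 copper [498.8188 161.663 ] 276 med [ 0.5914 -0.4489  0.0232] rect [ 518.7 -233.9] [ 73.4 528. ] 19.0 z [0.0137 0.0232 0.0281]
top0 wood [443.18 191.82] 100 med [ 0.5103 -0.3047  0.0072] rect [ 460.8 -159.7] [ 28.8 350. ] 19.6 z [0.0004 0.0072 0.0128]
top0 wood [205.8618 231.3438] 608 med [0.3907 0.3279 0.0138] rect [392.  329.9] [ 39.1 115.4] 71.4 z [0.0021 0.0138 0.032 ]
top0 wood [317.3409 297.5455] 44 med [0.2566 0.0228 0.2184] rect [257.1  21.6] [10.  43.4] 65.2 z [0.2133 0.2184 0.222 ]
top0 wood [319.8378 317.6216] 37 med [0.2127 0.0175 0.2167] rect [215.8  15.4] [40.7 12.6] 41.7 z [0.212  0.2167 0.2255]
top0 wood [434.172  358.7634] 93 med [ 0.2467 -0.1275  0.593 ] rect [ 250.9 -128.8] [68.9 11.7] 3.9 z [0.59   0.593  0.6243]
top0 wood [424.     350.6207] 29 med [ 0.2517 -0.1187  0.5842] rect [ 254.5 -119.1] [ 1.9 24. ] 83.7 z [0.5779 0.5842 0.5869]
top0 raised [344.8554 134.659 ] 5437 med [ 0.6634 -0.0407  0.0137] rect [654.9 -18.3] [176.6 298
[... 4461 characters left out ...]
.3 292.9] 11.3 z [0.0093 0.0188 0.0506]
scene0 raised [428.0272 224.0272] 405 med [0.3834 0.3326 0.0159] rect [379.4 333.2] [ 38.3 129.8] 72.3 z [0.0071 0.0159 0.0319]
scene0 raised [470.9176 246.1896] 728 med [0.4009 0.4656 0.0279] rect [395.1 461.3] [ 63.1 218.2] 80.4 z [0.0081 0.0279 0.0813]
scene0 raised [410.6884 248.9163] 215 med [0.51   0.3278 0.0224] rect [504.4 326.5] [41.4 43.8] 10.3 z [0.0082 0.0224 0.0268]
scene0 raised [383.9948 268.0733] 191 med [0.5978 0.2908 0.0114] rect [596.6 290.2] [47.1 41.9] 26.1 z [0.0073 0.0114 0.0146]
scene0 raised [436.3765 287.8484] 587 med [0.6322 0.4385 0.0569] rect [624.8 435.8] [29.5 52.5] 7.7 z [0.0114 0.0569 0.0959]
(400, 560, 3) (400, 192, 3)
```

View pics/c1.png

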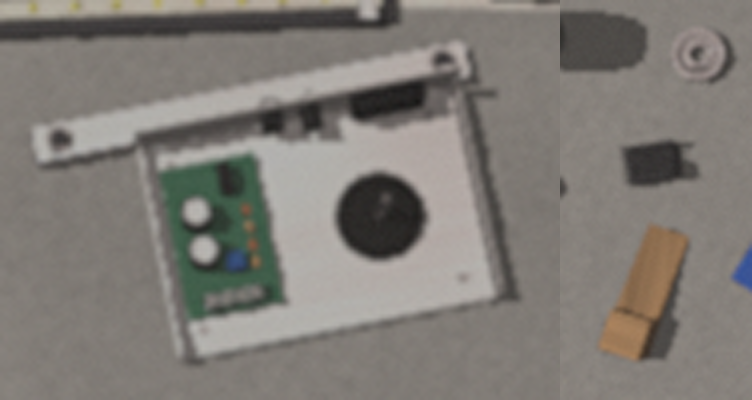

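Emit:
arm_command(
  turn=[
    [0,0,0],
    [0,0,0],
    [0,0,0],
    [0,0,0],
    [0,0,0],
    [0,0,0],
    [0,0,0],
    [0,0,0],
    [0,0,0],
    [0,0,0],
    [0,0,0],
    [0,0,0],
  ],
  xyz=[
    [0.9,-0.15,0],
    [0.9,-0.15,0],
    [0.9,-0.15,0.1],
    [0.9,-0.15,0.1],
    [0.9,-0.15,0.2],
    [0.9,-0.15,0.2],
    [0.9,-0.15,0.2],
    [0.9,-0.15,0.2],
    [0.9,-0.15,0.2],
    [0.9,-0.15,0.2],
    [0.9,-0.15,0],
    [0.1,0,0],
  ],
  claw=[85,85,85,85,85,85,85,85,85,85,85,85],
)

```text
time_s: 1.35
position: [0.6118, -0.3103, 0.1214]
tool_rot: [[0.961, 0.277, -0.0], [0.277, -0.961, 0.001], [0.0, -0.001, -1.0]]
ft_force: [-1.5, 0.7, -0.3]
grip_width: 0.0847
gripper_force: 0.0
```

```bash
cat >> h.py <<'E'
def circ(c,mask,z):
    """largest outer contour of mask -> enclosing ellipse fit on plane z"""
    cs,_=cv2.findContours(mask.astype(np.uint8),cv2.RETR_EXTERNAL,cv2.CHAIN_APPROX_NONE)
    k=max(cs,key=cv2.contourArea)[:,0]
    Q=np.array([onz(c,u,v,z)[:2] for u,v in k])
    A=np.c_[2*Q,np.ones(len(Q))]; s=np.linalg.lstsq(A,(Q**2).sum(1),rcond=None)[0]
    return s[:2],np.sqrt(s[2]+s[:2]@s[:2]),k.mean(0)
def go(target,row=None):
    s=env.observe(); R=np.array(s["tool_rot"]); d=R.T@(np.array(target)-s["position"]); print("pos",s["position"].round(4),"units",(d/.05).round(3))
E
python3 - <<'E'
from h import *
s=env.observe(); print(s["time_s"],s["position"],s["q"])
im,d,c=grab("wrist","w1"); P=pts(c,d); hsv=cv2.cvtColor(im,cv2.COLOR_BGR2HSV)
H,S,V=[hsv[...,i].astype(int) for i in range(3)]
m=((H<16)&(S>90)&(V>50))&(P[...,2]>0.003)&(P[...,2]<.05)
q=P[m]; print(m.sum(),np.percentile(q[:,2],[5,50,90,98]))
top=P[...,2]>.022; top&=P[...,2]<.05
print(circ(c,m&top,.028), np.median(P[m&top],0))
E
```

```text
1.35 [ 0.61177227 -0.31027226  0.12138333] [-3.67814386e+01  3.86248889e+01  5.62310977e+01  5.87366680e-02
  8.52071028e+01  3.71417339e+01]
5082 [0.01693862 0.02612253 0.02954022 0.03706339]
(array([ 0.61155895, -0.31511912]), np.float64(0.028282386241233748), array([324.58201058, 189.95238095])) [ 0.60451265 -0.32957697  0.02765289]
```

View pics/w1.png

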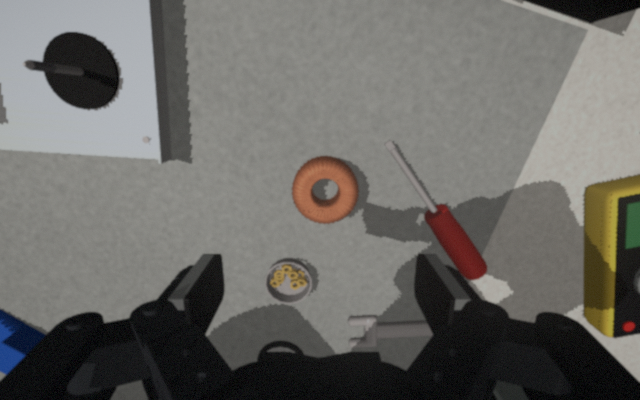

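```bash
cat > tri.py <<'E'
from h import *
def tri(rs):
    A=np.zeros((3,3));b=np.zeros(3)
    for o,d in rs:
        d=d/np.linalg.norm(d);M=np.eye(3)-np.outer(d,d);A+=M;b+=M@o
    x=np.linalg.solve(A,b); return x,[round(1000*np.linalg.norm(np.cross(x-o,d/np.linalg.norm(d))),1) for o,d in rs]
def blob(im,f,near):
    hsv=cv2.cvtColor(im,cv2.COLOR_BGR2HSV); H,S,V=[hsv[...,i].astype(int) for i in range(3)]
    m=f(H,S,V).astype(np.uint8); cs,_=cv2.findContours(m,cv2.RETR_EXTERNAL,cv2.CHAIN_APPROX_NONE)
    k=min([k for k in cs if len(k)>15],key=lambda k:np.linalg.norm(k[:,0].mean(0)-near)); return cv2.fitEllipse(k)
if __name__=="__main__":
    np.set_printoptions(precision=4,suppress=True)
    rs={}
    for n,p in(("top0",(449,155)),("scene0",(205,196)),("w1",(325,190))):
        im,d,c=load(n); e=blob(im,lambda H,S,V:(H<16)&(S>100)&(V>50),p); print(n,e); rs[n]=ray(c,*e[0])
    print(tri(list(rs.values()))); print(tri([rs["top0"],rs["w1"]])); print("w at .015/.02",[onz(load("w1")[2],*e[0],z) for z in(.015,.02)])
E
python3 tri.py
```

```text
top0 ((447.8264465332031, 154.51266479492188), (21.066457748413086, 22.429718017578125), 77.37401580810547)
scene0 ((205.19032287597656, 195.93411254882812), (16.63896942138672, 19.031972885131836), 79.08148193359375)
w1 ((324.8197021484375, 189.71327209472656), (64.32195281982422, 65.11408233642578), 167.20584106445312)
(array([ 0.6103, -0.316 ,  0.0162]), [np.float64(0.4), np.float64(0.2), np.float64(0.4)])
(array([ 0.6103, -0.3159,  0.0172]), [np.float64(0.3), np.float64(0.3)])
w at .015/.02 [array([ 0.6099, -0.3158,  0.015 ]), array([ 0.6111, -0.3154,  0.02  ])]
```

The three views agree within 0.4 mm, putting the transformer at (0.610, -0.316) with its centre 16 mm up. I'll descend and grip it.

Emit:
arm_command(
  turn=[
    [0,0,0],
    [0,0,0],
    [0,0,0],
    [0,0,0],
    [0,0,0],
    [0,0,0],
    [0,0,0],
    [0,0,0],
    [0,0,0],
  ],
  xyz=[
    [-0.06,0.1,0.2],
    [0,0,0.5],
    [0,0,0.5],
    [0,0,0.5],
    [0,0,0.4],
    [0,0,0.2],
    [0,0,0.1],
    [0,0,0],
    [0,0,0],
  ],
  claw=[80,80,80,80,80,80,80,80,75],
)

```text
time_s: 2.3
position: [0.6071, -0.3199, 0.0039]
tool_rot: [[0.962, 0.272, 0.001], [0.272, -0.962, -0.001], [0.001, 0.001, -1.0]]
ft_force: [1.0, 0.2, 0.9]
grip_width: 0.0746
gripper_force: 0.0
```

Emit:
arm_command(
  turn=[
    [0,0,0],
    [0,0,0],
    [0,0,0],
    [0,0,0],
    [0,0,0],
    [0,0,0],
    [0,0,0],
    [0,0,0],
    [0,0,0],
    [0,0,0],
  ],
  xyz=[
    [0,0,0],
    [0,0,0],
    [0,0,0],
    [0,0,0],
    [0,0,0],
    [0,0,0],
    [0,0,0],
    [0,0,0],
    [0,0,0],
    [0,0,0],
  ],
  claw=[50,50,50,50,50,50,50,50,50,50],
  squeeze=40,
)

```text
time_s: 3.3
position: [0.6069, -0.3193, 0.0028]
tool_rot: [[0.962, 0.272, 0.0], [0.272, -0.962, -0.0], [0.0, 0.0, -1.0]]
ft_force: [0.5, -0.3, -1.4]
grip_width: 0.0503
gripper_force: 0.0
```

Run:
```python
from h import *
im,d,c=grab("wrist","w2"); print(env.observe()["grip_width"],env.observe()["gripper_force"])
```

```text
0.05001318283004138 0.0
```

View pics/w2.png

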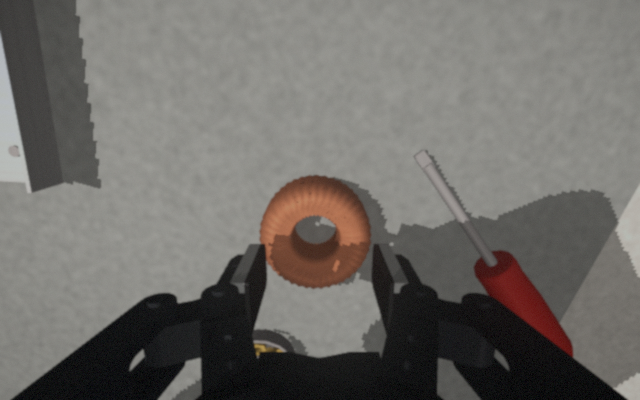

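The ring is at (316,232), and the fingers sit at rows 245-290 behind its widest part, so they closed without gripping it. I'll measure both.

Run:
```python
from tri import *
np.set_printoptions(precision=4,suppress=True)
im,d,c=load("w2"); P=pts(c,d); s=env.observe(); R=np.array(s["tool_rot"]);p=s["position"]
print(p,s["tool_rot"][:,0])
f=lambda H,S,V:(H<16)&(S>100)&(V>40)
e=blob(im,f,(316,232)); print(e,[onz(c,*e[0],z) for z in(.01,.015,.02)])
T=(P-p)@R
for u,v in[(265,247),(262,247),(257,255),(257,270),(262,265),(250,285),(373,247),(378,250),(381,265),(385,280),(316,180),(300,275)]: print(u,v,im[v,u],T[v,u],P[v,u])
im,d,c=grab("top"); cv2.imwrite("pics/t2.png",im); e=blob(im,f,(449,155)); print(e,onz(c,*e[0],.015))
im,d,c=grab("scene"); e=blob(im,f,(205,196)); print(e,onz(c,*e[0],.015))
```

```text
[ 0.6069 -0.3193  0.0028] [ 0.9622  0.2723 -0.0001]
((315.08251953125, 231.88548278808594), (108.37041473388672, 110.03632354736328), 171.47555541992188) [array([ 0.6077, -0.3164,  0.01  ]), array([ 0.6096, -0.3159,  0.015 ]), array([ 0.6116, -0.3154,  0.02  ])]
265 247 [ 49  68 108] [ 0.0001 -0.0286 -0.0244] [ 0.5992 -0.2918  0.0272]
262 247 [29 31 37] [ 0.0112 -0.0255 -0.0487] [ 0.6107 -0.2917  0.0514]
257 255 [33 33 37] [ 0.0111 -0.0264 -0.0563] [ 0.6104 -0.2909  0.0591]
257 270 [32 32 34] [ 0.0071 -0.0256 -0.0619] [ 0.6068 -0.2927  0.0646]
262 265 [24 27 30] [ 0.0036 -0.0256 -0.0508] [ 0.6033 -0.2937  0.0536]
250 285 [25 25 27] [ 0.0085 -0.0256 -0.0754] [ 0.608  -0.2924  0.0782]
373 247 [52 55 59] [ 0.0086  0.0245 -0.043 ] [ 0.6218 -0.3405  0.0458]
378 250 [31 33 37] [ 0.0117  0.0249 -0.0527] [ 0.6249 -0.3401  0.0555]
381 265 [28 31 34] [ 0.0101  0.0244 -0.0633] [ 0.6232 -0.34    0.066 ]
385 280 [28 28 29] [ 0.0082  0.0245 -0.0716] [ 0.6214 -0.3406  0.0744]
316 180 [43 56 90] [ 0.034  -0.0019 -0.0162] [ 0.6391 -0.3082  0.0189]
300 275 [ 51  69 112] [-0.0151 -0.0105 -0.0265] [ 0.5895 -0.3134  0.0293]
((496.9595947265625, 58.99532699584961), (37.19831848144531, 45.29011917114258), 178.14242553710938) [ 0.8759 -0.4506  0.015 ]
((204.9558868408203, 196.1927947998047), (16.185131072998047, 18.90996551513672), 92.6746597290039) [ 0.6109 -0.3169  0.015 ]
```

```bash
python3 - <<'E'
from tri import *
np.set_printoptions(precision=4,suppress=True)
# corner rays intersect tool plane y=±half opening
for n,p,cs,h in(("w2",[.6069,-.3193,.0028],[(266,244),(371,244)],.0252),("w1",[.6118,-.3103,.1214],[(223,254),(416,254)],.0425)):
    im,d,c=load(n); R=np.array([[.962,.272,0],[.272,-.962,0],[0,0,-1]])
    for (u,v),sg in zip(cs,(-1,1)):
        o,r=ray(c,u,v); o=R.T@(o-np.array(p)); r=R.T@r; print(n,o,o+r*(sg*h-o[1])/r[1])
im,d,c=load("w2"); P=pts(c,d);T=(P-np.array([.6069,-.3193,.0028]))@R
m=(abs(abs(T[...,1])-.027)<.004)&(T[...,2]<-.032)&(T[...,2]>-.1)&(im.max(2)<60); q=T[m]; print(m.sum(),np.percentile(q[:,2],[50,90,97,99.5,100]),np.percentile(q[:,0],[0,5,50,95,100]))
E
python3 -c "
import cv2;a=cv2.imread('pics/w2.png')[200:330,200:440];cv2.imwrite('pics/c2.png',cv2.convertScaleAbs(cv2.resize(a,None,fx=3,fy=3),alpha=2.5))"
```

```text
w2 [ 0.072  -0.0004 -0.1808] [ 0.0089 -0.0252 -0.0403]
w2 [ 0.072  -0.0004 -0.1808] [ 0.0056  0.0252 -0.033 ]
w1 [ 0.072  -0.0005 -0.1808] [ 0.0084 -0.0425 -0.0503]
w1 [ 0.072  -0.0005 -0.1808] [ 0.0083  0.0425 -0.0492]
3669 [-0.0769 -0.0527 -0.0467 -0.0438 -0.0426] [-0.0106 -0.0072  0.0085  0.0127  0.0143]
```

View pics/c2.png

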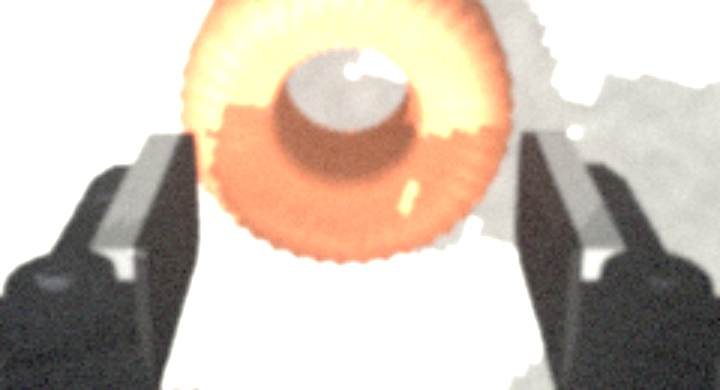

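The measured fingertips end about 40 mm behind the reported TCP at this opening, and 50 mm when open. The pads closed above the ring without touching it. I'll use the measured tip height: reopen, centre, then go lower while watching the force.

Emit:
arm_command(
  turn=[
    [0,0,0],
    [0,0,0],
    [0,0,0],
    [0,0,0],
    [0,0,0],
    [0,0,0],
    [0,0,0],
    [0,0,0],
    [0,0,0],
    [0,0,0],
    [0,0,0],
    [0,0,0],
  ],
  xyz=[
    [0.08,-0.05,-0.1],
    [0,0,0],
    [0,0,0],
    [0,0,0],
    [0,0,0],
    [0,0,0.1],
    [0,0,0.1],
    [0,0,0.1],
    [0,0,0.1],
    [0,0,0.1],
    [0,0,0],
    [0,0,0],
  ],
  claw=[80,80,80,80,80,80,80,80,80,80,80,80],
)

```text
time_s: 4.65
position: [0.6101, -0.3158, -0.0173]
tool_rot: [[0.962, 0.272, -0.0], [0.272, -0.962, 0.0], [-0.0, -0.0, -1.0]]
ft_force: [0.5, 0.6, 0.6]
grip_width: 0.0797
gripper_force: 0.0
```

```bash
cat > tip.py <<'E'
from tri import *
np.set_printoptions(precision=4,suppress=True)
def tip():
    s=env.observe(); R=np.array(s["tool_rot"]);p=np.array(s["position"]); h=s["grip_width"]/2
    im,d,c=grab("wrist"); T=(pts(c,d)-p)@R
    m=(abs(abs(T[...,1])-h-.002)<.003)&(abs(T[...,0])<.016)&(im.max(2)<75)&(T[...,2]>-.08)&(T@R.T+p)[...,2].__gt__(.006)
    print("w",s["grip_width"],"p",p,"F",s["ft_force"],"gf",s["gripper_force"],"tip toolz",np.percentile(T[m][:,2],[90,97,99,99.7]) if m.sum()>20 else m.sum())
    return im,d,c
if __name__=="__main__":
    import sys; im,d,c=tip(); cv2.imwrite("pics/%s.png"%sys.argv[1],im)
E
python3 tip.py w3
```

```text
w 0.07966464486144341 p [ 0.6101 -0.3158 -0.0173] F [0.508  0.5832 0.5694] gf 0.0 tip toolz [-0.0548 -0.0514 -0.0501 -0.0494]
```

Confirmed: the TCP reads -17 mm with no contact, and the fingertips are at z≈32 mm. I'll descend another 22 mm and grip.

Emit:
arm_command(
  turn=[
    [0,0,0],
    [0,0,0],
    [0,0,0],
    [0,0,0],
    [0,0,0],
    [0,0,0],
    [0,0,0],
    [0,0,0],
    [0,0,0],
    [0,0,0],
    [0,0,0],
    [0,0,0],
  ],
  xyz=[
    [0,0,0.1],
    [0,0,0.1],
    [0,0,0.1],
    [0,0,0.1],
    [0,0,0],
    [0,0,0],
    [0,0,0],
    [0,0,0],
    [0,0,0],
    [0,0,0],
    [0,0,0],
    [0,0,0],
  ],
  claw=[80,80,80,80,80,50,50,50,50,50,50,50],
  squeeze=40,
)

```text
time_s: 5.9
position: [0.6104, -0.3161, -0.0366]
tool_rot: [[0.962, 0.272, 0.001], [0.272, -0.962, -0.001], [0.001, 0.001, -1.0]]
ft_force: [-1.1, -0.4, 5.8]
grip_width: 0.0596
gripper_force: 44.1
```

```bash
python3 tip.py w4
```

```text
w 0.059604346018673905 p [ 0.6104 -0.3161 -0.0366] F [-1.0811 -0.3923  5.8243] gf 44.066996332257986 tip toolz [-0.0562 -0.0492 -0.047  -0.0451]
```

Emit:
arm_command(
  turn=[
    [0,0,0],
    [0,0,0],
    [0,0,0],
    [0,0,0],
    [0,0,0],
    [0,0,0],
    [0,0,0],
  ],
  xyz=[
    [0,0,-0.1],
    [0,0,-0.3],
    [0,0,-0.5],
    [0,0,-0.5],
    [0,0,-0.5],
    [0,0,-0.3],
    [0,0,0],
  ],
  claw=[50,50,50,50,50,50,50],
)

```text
time_s: 6.65
position: [0.6109, -0.3163, 0.0759]
tool_rot: [[0.962, 0.272, 0.004], [0.272, -0.962, -0.003], [0.003, 0.003, -1.0]]
ft_force: [0.1, -0.3, -2.7]
grip_width: 0.0595
gripper_force: 44.0
```

Run:
```python
from tri import *
np.set_printoptions(precision=4,suppress=True)
rs=[]
for n,p in(("top0",(365,139)),("scene0",(256,228)),("w1",(84,72))):
    im,d,c=load(n); e=blob(im,lambda H,S,V:(V<75)&(S<120),p); print(n,e,onz(c,*e[0],.015)); rs.append(ray(c,*e[0]))
print(tri(rs)); print(tri([rs[0],rs[2]]))
# sheet plane & white sheet outline from top view
im,d,c=load("top0"); P=pts(c,d); X,Y,Z=[P[...,i] for i in range(3)]
g=(Z>.02)&(Z<.06)&(abs(Y+.02)<.18)&(X>.6)&(X<.78)
# stop bar front/back by raised rect: list bar pixels z~.02 bright
b=(abs(Z-.02)<.005)&(X>.68)&(X<.78)&(Y>-.16)&(Y<.16)&(im.min(2)>140)
r=cv2.minAreaRect(np.argwhere(b)[:,::-1].astype(np.float32)); print("bar px",r)
q=P[b]; A=np.polyfit(q[:,1],q[:,0],1); print("bar slope deg",np.degrees(np.arctan(A[0])),b.sum())
s=env.observe();print(s["position"],s["grip_width"],s["gripper_force"],s["time_s"],s["ft_force"])
```

```text
top0 ((364.6722106933594, 138.5749053955078), (19.38811492919922, 20.18736457824707), 93.74431610107422) [ 0.6508 -0.0936  0.015 ]
scene0 ((254.11672973632812, 229.03025817871094), (11.727288246154785, 18.917224884033203), 80.31055450439453) [ 0.653  -0.0916  0.015 ]
w1 ((78.55247497558594, 69.85930633544922), (67.90756225585938, 88.2708969116211), 119.93852233886719) [ 0.6517 -0.0924  0.015 ]
(array([ 0.6515, -0.0927,  0.0141]), [np.float64(1.0), np.float64(0.6), np.float64(0.9)])
(array([ 0.6512, -0.0932,  0.0158]), [np.float64(0.6), np.float64(0.6)])
bar px ((333.65386962890625, 118.76922607421875), (27.26013946533203, 110.0211410522461), 78.69007110595703)
bar slope deg -12.479363462378016 593
[ 0.6109 -0.3163  0.0759] 0.05950243279372668 43.95247047767043 6.65 [ 0.1156 -0.2801 -2.7288]
```

Emit:
arm_command(
  turn=[
    [0,0,0],
    [0,0,0],
    [0,0,0],
    [0,0,0],
    [0,0,0],
    [0,0,0],
    [0,0,0],
    [0,0,0],
    [0,0,0],
    [0,0,0],
    [0,0,0],
  ],
  xyz=[
    [0,-0.2,-0.1],
    [0,-0.4,0],
    [0.1,-0.6,0],
    [0.1,-0.6,0],
    [0.1,-0.6,0],
    [0.1,-0.6,0],
    [0.1,-0.5,0],
    [0.1,-0.4,0],
    [0.1,-0.18,0],
    [0.09,0,0],
    [0,0,0],
  ],
  claw=[50,50,50,50,50,50,50,50,50,50,50],
)

```text
time_s: 7.75
position: [0.593, -0.1091, 0.0775]
tool_rot: [[0.962, 0.272, -0.0], [0.272, -0.962, -0.0], [-0.0, 0.0, -1.0]]
ft_force: [0.4, -0.6, -2.6]
grip_width: 0.0591
gripper_force: 44.0
```

Run:
```python
from tri import *
np.set_printoptions(precision=4,suppress=True)
s=env.observe(); print(s["position"],s["time_s"],s["gripper_force"])
im,d,c=grab("wrist","w5"); P=pts(c,d)
```

```text
[ 0.593  -0.1091  0.0775] 7.75 43.95155746489763
```

View pics/w5.png

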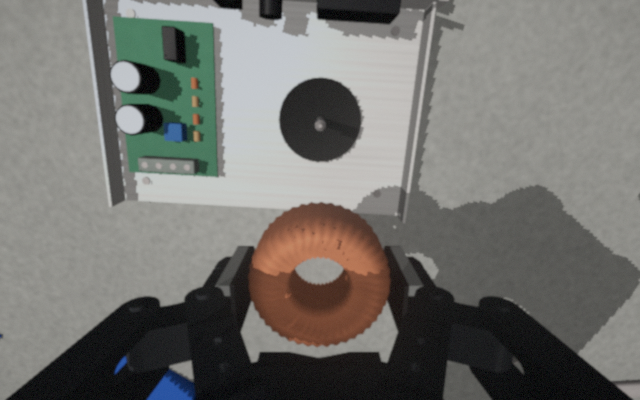

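Close view: the pad is at (320,119) with the bolt tip at (320,124), and the held ring is at about (320,275). The front edge's corners are near (112,207) and (402,220).

Run:
```python
from tri import *
np.set_printoptions(precision=4,suppress=True)
im,d,c=load("w5"); P=pts(c,d)
e=blob(im,lambda H,S,V:(V<75)&(S<120),(320,119)); print(e,"pad",onz(c,*e[0],.015))
g=cv2.cvtColor(im,cv2.COLOR_BGR2GRAY)[110:136,308:334]; v,u=np.argwhere(g>90).mean(0); u+=308;v+=110
print("tip",u,v,onz(c,u,v,.067),P[int(v)-1:int(v)+2,int(u)-1:int(u)+2,2])
r1=blob(im,lambda H,S,V:(H<16)&(S>100)&(V>40),(320,275)); print(r1,"ring",[onz(c,*r1[0],z) for z in(.125,.13,.135)])
```

```text
((319.92498779296875, 119.20321655273438), (79.27790069580078, 81.18470764160156), 177.6568145751953) pad [ 0.6518 -0.0928  0.015 ]
tip 318.6857142857143 124.64285714285714 [ 0.6509 -0.0922  0.067 ] [[0.0657 0.0668 0.0665]
 [0.0671 0.0686 0.0674]
 [0.0658 0.0676 0.068 ]]
((318.8037414550781, 275.4632263183594), (138.8456268310547, 140.79078674316406), 109.57229614257812) ring [array([ 0.5895, -0.1096,  0.125 ]), array([ 0.5922, -0.1088,  0.13  ]), array([ 0.5949, -0.1081,  0.135 ])]
```

Emit:
arm_command(
  turn=[
    [0,0,0],
    [0,0,0],
    [0,0,0],
    [0,0,0],
    [0,0,0],
    [0,0,0],
    [0,0,0],
  ],
  xyz=[
    [0.2,0,0],
    [0.4,0,0],
    [0.4,0,0],
    [0.21,0,0],
    [0,0,0.2],
    [0,0,0.3],
    [0,0,0],
  ],
  claw=[50,50,50,50,50,50,50],
)

```text
time_s: 8.5
position: [0.649, -0.0923, 0.0499]
tool_rot: [[0.962, 0.272, -0.005], [0.272, -0.962, 0.002], [-0.005, -0.003, -1.0]]
ft_force: [0.4, -0.6, -2.9]
grip_width: 0.0591
gripper_force: 44.1
```

Run:
```python
from tri import *
np.set_printoptions(precision=4,suppress=True)
s=env.observe(); print(s["position"],s["time_s"],s["gripper_force"],s["ft_force"])
im,d,c=grab("wrist","w6"); P=pts(c,d)
r1=blob(im,lambda H,S,V:(H<16)&(S>100)&(V>40),(320,275)); z=s["position"][2]+.0366+.0155; print(r1,"ring",onz(c,*r1[0],z))
m=(P[...,2]>.05)&(P[...,2]<.075)&(np.hypot(P[...,0]-.651,P[...,1]+.093)<.012); print(m.sum(), P[m].mean(0) if m.any() else 0)
```

```text
[ 0.649  -0.0923  0.0499] 8.5 44.06167879700661 [ 0.448  -0.6429 -2.8894]
((318.9898376464844, 274.6820983886719), (139.81951904296875, 141.2381591796875), 178.2061767578125) ring [ 0.6487 -0.0922  0.102 ]
0 0
```

Emit:
arm_command(
  turn=[
    [0,0,0],
    [0,0,0],
    [0,0,0],
    [0,0,0],
    [0,0,0],
    [0,0,0],
    [0,0,0],
  ],
  xyz=[
    [0,0,0.25],
    [0,0,0.3],
    [0,0,0.3],
    [0,0,0.25],
    [0,0,0.18],
    [0,0,0.06],
    [0,0,0],
  ],
  claw=[50,50,50,50,50,50,50],
)

```text
time_s: 9.25
position: [0.6507, -0.0923, -0.0144]
tool_rot: [[0.962, 0.272, -0.0], [0.272, -0.962, 0.0], [-0.0, -0.0, -1.0]]
ft_force: [-0.0, 0.1, -2.6]
grip_width: 0.0593
gripper_force: 44.1
```

Emit:
arm_command(
  turn=[
    [0,0,0],
    [0,0,0],
  ],
  xyz=[
    [0,0,0.04],
    [0,0,0],
  ],
  claw=[50,50],
)

```text
time_s: 9.45
position: [0.6509, -0.0923, -0.0158]
tool_rot: [[0.962, 0.272, 0.001], [0.272, -0.962, -0.0], [0.001, 0.0, -1.0]]
ft_force: [-0.3, 1.2, -3.2]
grip_width: 0.0591
gripper_force: 44.1
```

Emit:
arm_command(
  turn=[
    [0,0,0],
    [0,0,0],
    [0,0,0],
  ],
  xyz=[
    [0,0,0.03],
    [0,0,0.03],
    [0,0,0],
  ],
  claw=[50,50,50],
)

```text
time_s: 9.75
position: [0.6506, -0.0923, -0.0193]
tool_rot: [[0.962, 0.272, -0.0], [0.272, -0.962, 0.0], [-0.0, -0.0, -1.0]]
ft_force: [1.7, 0.4, -2.5]
grip_width: 0.0594
gripper_force: 44.1
```

Emit:
arm_command(
  turn=[
    [0,0,0],
    [0,0,0],
    [0,0,0],
  ],
  xyz=[
    [0,0,0.02],
    [0,0,0.02],
    [0,0,0],
  ],
  claw=[50,50,50],
)

```text
time_s: 10.05
position: [0.6506, -0.0922, -0.0213]
tool_rot: [[0.962, 0.272, -0.0], [0.272, -0.962, 0.0], [-0.0, -0.0, -1.0]]
ft_force: [0.7, 0.5, -2.8]
grip_width: 0.0597
gripper_force: 44.1
```

Emit:
arm_command(
  turn=[
    [0,0,0],
    [0,0,0],
  ],
  xyz=[
    [0,0,0.03],
    [0,0,0],
  ],
  claw=[50,50],
)

```text
time_s: 10.25
position: [0.6508, -0.0923, -0.0216]
tool_rot: [[0.962, 0.272, 0.001], [0.272, -0.962, -0.0], [0.0, 0.001, -1.0]]
ft_force: [-3.3, 1.1, 5.2]
grip_width: 0.0596
gripper_force: 44.7
```

Contact is felt at -21.6 mm, exactly as predicted. I'll release, rise and check.

Emit:
arm_command(
  turn=[
    [0,0,0],
    [0,0,0],
    [0,0,0],
    [0,0,0],
    [0,0,0],
    [0,0,0],
    [0,0,0],
    [0,0,0],
    [0,0,0],
    [0,0,0],
    [0,0,0],
  ],
  xyz=[
    [0,0,0],
    [0,0,0],
    [0,0,0],
    [0,0,0],
    [0,0,-0.2],
    [0,0,-0.5],
    [0,0,-0.6],
    [0,0,-0.6],
    [0,0,-0.6],
    [-0.2,0,0],
    [0,0,0],
  ],
  claw=[74,74,74,74,74,74,74,74,74,74,74],
)

```text
time_s: 11.35
position: [0.6409, -0.0952, 0.104]
tool_rot: [[0.962, 0.272, 0.002], [0.272, -0.962, -0.001], [0.001, 0.001, -1.0]]
ft_force: [0.3, 0.7, 0.6]
grip_width: 0.0742
gripper_force: 0.0
```

```bash
cat > seat.py <<'E'
from tri import *
import sys
np.set_printoptions(precision=4,suppress=True)
s=env.observe(); print(s["position"],s["time_s"])
im,d,c=grab("wrist",sys.argv[1]); P=pts(c,d)
f=lambda H,S,V:(H<16)&(S>100)&(V>40)
near=c[0]@(c[1]@np.array([.651,-.0926,.04])+c[2]); near=near[:2]/near[2]
e=blob(im,f,near); print("ring",e,onz(c,*e[0],.0305),onz(c,*e[0],.035))
m=(np.hypot(P[...,0]-.651,P[...,1]+.0926)<.04)&(P[...,2]>.03)
print("top z",np.percentile(P[m][:,2],[50,90]))
b=(np.hypot(P[...,0]-.651,P[...,1]+.0926)<.012)&(P[...,2]>.06)&(P[...,2]<.08); print("bolt",b.sum(),np.median(P[b],0) if b.any() else 0)
E
python3 seat.py w7
```

```text
[ 0.6409 -0.0952  0.104 ] 11.35
ring ((318.5730895996094, 183.41433715820312), (72.2094955444336, 73.84982299804688), 175.91624450683594) [ 0.6509 -0.0918  0.0305] [ 0.6519 -0.0915  0.035 ]
top z [0.2205 0.2319]
bolt 76 [ 0.6514 -0.0924  0.0649]
```

View pics/w7.png

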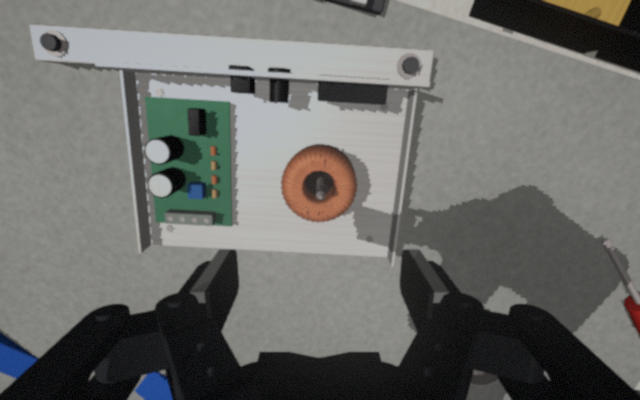

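Transformer seated at (0.651,-0.092), with the bolt at (320,187) central in its hole. On to the clamp disc.

Emit:
arm_command(
  turn=[
    [0,0,0],
    [0,0,0],
    [0,0,0],
    [0,0,0],
    [0,0,0],
    [0,0,0],
    [0,0,0],
    [0,0,0],
    [0,0,0],
    [0,0,0],
    [0,0,0],
    [0,0,0],
  ],
  xyz=[
    [0,-0.4,0],
    [0,-0.8,0],
    [0,-0.8,0],
    [0,-0.8,0],
    [0,-0.8,0],
    [0,-0.8,0],
    [0.1,-0.8,0],
    [0.1,-0.8,0.1],
    [0.1,-0.8,0.2],
    [0.1,-0.6,0.2],
    [0.1,-0.26,0.2],
    [0,0,0],
  ],
  claw=[60,60,60,60,60,60,60,60,60,60,60,60],
)

```text
time_s: 12.6
position: [0.5595, 0.2819, 0.0654]
tool_rot: [[0.961, 0.275, -0.003], [0.275, -0.961, -0.001], [-0.003, -0.0, -1.0]]
ft_force: [-0.2, -1.2, 0.3]
grip_width: 0.0601
gripper_force: 0.0
```

Run:
```python
from tri import *
np.set_printoptions(precision=4,suppress=True)
s=env.observe(); print(s["position"],s["time_s"],s["grip_width"])
im,d,c=grab("wrist","w8"); P=pts(c,d); X,Y,Z=[P[...,i] for i in range(3)]
m=(Z>.008)&(Z<.02)&(np.hypot(X-.598,Y-.291)<.035); print(m.sum(),np.percentile(P[m][:,2],[10,50,90]))
C,r,px=circ(c,m,.012); print("disc",C,r,px)
rs=[]
cs,_=cv2.findContours(m.astype(np.uint8),cv2.RETR_EXTERNAL,cv2.CHAIN_APPROX_NONE); e=cv2.fitEllipse(max(cs,key=len)); rs.append(ray(c,*e[0]))
for n in("top0","scene0"):
    i,dd,cc=load(n); p=pts(cc,dd); mm=(p[...,2]>.006)&(p[...,2]<.02)&(np.hypot(p[...,0]-.598,p[...,1]-.291)<.035)
    cs,_=cv2.findContours(mm.astype(np.uint8),cv2.RETR_EXTERNAL,cv2.CHAIN_APPROX_NONE); e=cv2.fitEllipse(max(cs,key=len)); rs.append(ray(cc,*e[0])); print(n,e,onz(cc,*e[0],.008))
print(tri(rs),tri(rs[:2]))
h=(im.min(2)<70)&(np.hypot(X-C[0],Y-C[1])<.012); 
if h.any(): v,u=np.argwhere(h).mean(0); print("hole",onz(c,u,v,.012),h.sum())
```

```text
[0.5595 0.2819 0.0654] 12.6 0.06011920223361919
2849 [0.0094 0.0113 0.0124]
disc [0.5959 0.2919] 0.022376694962780094 [320.1412 152.113 ]
top0 ((222.71627807617188, 155.9545135498047), (15.98031234741211, 16.33167266845703), 97.83103942871094) [0.5986 0.2927 0.008 ]
scene0 ((383.9808654785156, 268.0906982421875), (13.871902465820312, 16.641237258911133), 98.65096282958984) [0.5952 0.29   0.008 ]
(array([0.5974, 0.2916, 0.0115]), [np.float64(1.1), np.float64(0.5), np.float64(0.8)]) (array([0.5972, 0.2917, 0.0135]), [np.float64(0.6), np.float64(0.6)])
hole [0.5909 0.2925 0.012 ] 9
```

View pics/w8.png

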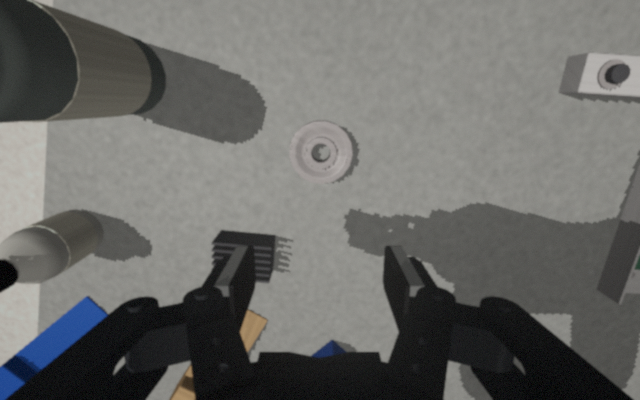

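Disc centre is at (321,153), or (0.5965,0.2918) in world, clear of the heat sink and can. Descending.

Emit:
arm_command(
  turn=[
    [0,0,0],
    [0,0,0],
    [0,0,0],
    [0,0,0],
    [0,0,0],
    [0,0,0],
    [0,0,0],
    [0,0,0],
    [0,0,0],
  ],
  xyz=[
    [0.3,0.01,0],
    [0.3,0,0.1],
    [0.16,0,0.4],
    [0,0,0.5],
    [0,0,0.4],
    [0,0,0.3],
    [0,0,0.15],
    [0,0,0],
    [0,0,0],
  ],
  claw=[60,60,60,60,60,60,60,60,60],
)

```text
time_s: 13.55
position: [0.5982, 0.2901, -0.0242]
tool_rot: [[0.962, 0.272, 0.001], [0.272, -0.962, 0.0], [0.002, 0.0, -1.0]]
ft_force: [0.6, -0.5, 0.4]
grip_width: 0.0598
gripper_force: 0.0
```

Run:
```python
from tri import *
import tip
im,d,c=tip.tip(); P=pts(c,d); X,Y,Z=[P[...,i] for i in range(3)]
m=(Z>.007)&(Z<.02)&(np.hypot(X-.597,Y-.2918)<.03)&(im.min(2)>60); print(m.sum(),circ(c,m,.012))
```

```text
w 0.05980701209484247 p [ 0.5982  0.2901 -0.0242] F [ 0.5735 -0.472   0.4272] gf 0.0 tip toolz [-0.0502 -0.0462 -0.0447 -0.0437]
5873 (array([0.5968, 0.292 ]), np.float64(0.022776728851797514), array([315.2644, 256.1571]))
```

Emit:
arm_command(
  turn=[
    [0,0,0],
    [0,0,0],
    [0,0,0],
    [0,0,0],
    [0,0,0],
    [0,0,0],
    [0,0,0],
    [0,0,0],
    [0,0,0],
  ],
  xyz=[
    [-0.015,-0.04,0.1],
    [0,0,0.1],
    [0,0,0.03],
    [0,0,0],
    [0,0,0],
    [0,0,0],
    [0,0,0],
    [0,0,0],
    [0,0,0],
  ],
  claw=[60,60,60,60,40,40,40,40,40],
  squeeze=30,
)

```text
time_s: 14.5
position: [0.5965, 0.292, -0.0363]
tool_rot: [[0.962, 0.272, 0.001], [0.272, -0.962, 0.0], [0.001, -0.0, -1.0]]
ft_force: [0.1, 0.2, 3.3]
grip_width: 0.0437
gripper_force: 30.9
```

Emit:
arm_command(
  turn=[
    [0,0,0],
    [0,0,0],
    [0,0,0],
  ],
  xyz=[
    [0,0,0],
    [0,0,0],
    [0,0,0],
  ],
  claw=[40,40,40],
)

```text
time_s: 14.8
position: [0.5965, 0.292, -0.0364]
tool_rot: [[0.962, 0.272, 0.001], [0.272, -0.962, 0.0], [0.001, -0.0, -1.0]]
ft_force: [-0.1, 0.4, 5.3]
grip_width: 0.0437
gripper_force: 31.1
```

Emit:
arm_command(
  turn=[
    [0,0,0],
    [0,0,0],
    [0,0,0],
    [0,0,0],
    [0,0,0],
    [0,0,0],
    [0,0,0],
    [0,0,0],
  ],
  xyz=[
    [0,0,-0.1],
    [0,0,-0.3],
    [0,0,-0.5],
    [0,0,-0.6],
    [0,0,-0.6],
    [0,0,-0.5],
    [0,0,0],
    [0,0,0],
  ],
  claw=[40,40,40,40,40,40,40,40],
)

```text
time_s: 15.6
position: [0.5961, 0.2918, 0.0936]
tool_rot: [[0.962, 0.272, 0.0], [0.272, -0.962, 0.0], [0.0, 0.0, -1.0]]
ft_force: [-0.9, 0.3, -0.4]
grip_width: 0.0441
gripper_force: 30.8
```

```bash
cat > disc.py <<'E'
from tri import *
import sys
np.set_printoptions(precision=4,suppress=True)
s=env.observe(); p=np.array(s["position"]);R=np.array(s["tool_rot"]); print(p,s["time_s"],s["gripper_force"],s["ft_force"],s["grip_width"])
im,d,c=grab("wrist",sys.argv[1]); T=(pts(c,d)-p)@R
m=(abs(T[...,2]+.028)<.009)&(np.hypot(T[...,0],T[...,1])<.021); q=T[m]
A=np.c_[q[:,:2],np.ones(len(q))]; co=np.linalg.lstsq(A,q[:,2],rcond=None)[0]; print("n",m.sum(),"plane slopes deg",np.degrees(np.arctan(co[:2])),"top toolz",co[2])
m2=(abs(T[...,2]-co[2])<.005)&(np.hypot(T[...,0],T[...,1])<.028)&(im.min(2)>50)
C,r,px=circ(c,m2,p[2]-co[2]); print("disc centre world",C,r,px,"rel TCP tool",R[:2,:2].T@(C-p[:2]))
E
python3 disc.py w9
```

```text
[0.5961 0.2918 0.0936] 15.6 30.76855459017679 [-0.8947  0.3275 -0.4353] 0.044077333347377
n 19 plane slopes deg [-8.449   1.9704] top toolz -0.03738247419826487
disc centre world [0.5951 0.2923] 0.022189631005455592 [318.1576 223.1515] rel TCP tool [-0.0008 -0.0006]
```

```bash
sed -i 's/T\[...,2\]+.028)<.009/T[...,2]+.048)<.007/; s/im,d,c=grab("wrist",sys.argv\[1\])/im,d,c=(load if len(sys.argv)>2 else lambda f:grab("wrist",f))(sys.argv[1])/' disc.py; python3 disc.py w9 1
```

```text
[0.5957 0.2917 0.0925] 15.65 30.7667406485416 [ 0.116  -0.5192 -1.4856] 0.04395012323037105
n 5658 plane slopes deg [-0.6222 -0.333 ] top toolz -0.04814869773085245
disc centre world [0.5959 0.2921] 0.023234554889698868 [321.2687 266.9796] rel TCP tool [ 0.0003 -0.0003]
```

Emit:
arm_command(
  turn=[
    [0,0,0],
    [0,0,0],
    [0,0,0],
    [0,0,0],
    [0,0,0],
    [0,0,0],
    [0,0,0],
    [0,0,0],
    [0,0,0],
    [0,0,0],
    [0,0,0],
    [0,0,0],
  ],
  xyz=[
    [0,0.3,0],
    [-0.1,0.7,0],
    [-0.15,0.8,0],
    [-0.15,0.8,0],
    [-0.15,0.8,0],
    [-0.15,0.8,0],
    [-0.15,0.8,0],
    [-0.1,0.8,0],
    [-0.07,0.8,0],
    [0,0.7,0],
    [0,0.39,0],
    [0,0,0],
  ],
  claw=[40,40,40,40,40,40,40,40,40,40,40,40],
)

```text
time_s: 16.85
position: [0.6518, -0.0947, 0.0922]
tool_rot: [[0.963, 0.269, -0.001], [0.269, -0.963, 0.0], [-0.001, -0.0, -1.0]]
ft_force: [0.1, 0.7, -1.5]
grip_width: 0.0434
gripper_force: 30.8
```

Emit:
arm_command(
  turn=[
    [0,0,0],
    [0,0,0],
    [0,0,0],
    [0,0,0],
  ],
  xyz=[
    [0,0,0.3],
    [0,0,0.3],
    [0,0,0.1],
    [0,0,0],
  ],
  claw=[40,40,40,40],
)

```text
time_s: 17.25
position: [0.6514, -0.0908, 0.0575]
tool_rot: [[0.962, 0.273, -0.002], [0.273, -0.962, 0.001], [-0.002, -0.001, -1.0]]
ft_force: [-0.1, 0.8, -0.3]
grip_width: 0.044
gripper_force: 30.8
```

```bash
python3 disc.py w10
python3 - <<'E'
from tri import *
np.set_printoptions(precision=4,suppress=True)
im,d,c=load("w10"); P=pts(c,d); X,Y,Z=[P[...,i] for i in range(3)]
m=(np.hypot(X-.651,Y+.0923)<.006)&(Z>.05)&(Z<.08); print("bolt px",m.sum(),np.median(P[m],0) if m.any() else "")
E
```

```text
[ 0.6514 -0.0908  0.0575] 17.25 30.79265139531344 [-0.1296  0.8322 -0.2867] 0.04398633223139895
n 5643 plane slopes deg [-0.4998 -0.3161] top toolz -0.04715925197413529
disc centre world [ 0.6512 -0.0905] 0.023307321261492733 [319.4045 267.3916] rel TCP tool [-0.0001 -0.0004]
bolt px 0
```

Emit:
arm_command(
  turn=[
    [0,0,0],
    [0,0,0],
    [0,0,0],
    [0,0,0],
  ],
  xyz=[
    [0,0.03,0.2],
    [0,0,0.1],
    [0,0,0],
    [0,0,0],
  ],
  claw=[40,40,40,40],
)

```text
time_s: 17.7
position: [0.6523, -0.0934, 0.0433]
tool_rot: [[0.962, 0.272, -0.0], [0.272, -0.962, 0.0], [-0.0, -0.0, -1.0]]
ft_force: [0.6, -0.6, -1.9]
grip_width: 0.0436
gripper_force: 30.8
```

Emit:
arm_command(
  turn=[
    [0,0,0],
    [0,0,0],
    [0,0,0],
    [0,0,0],
    [0,0,0],
    [0,0,0],
  ],
  xyz=[
    [-0.016,-0.025,0],
    [0,0,0.15],
    [0,0,0.15],
    [0,0,0.15],
    [0,0,0.1],
    [0,0,0],
  ],
  claw=[40,40,40,40,40,40],
)

```text
time_s: 18.3
position: [0.6507, -0.0922, 0.0147]
tool_rot: [[0.962, 0.272, -0.002], [0.272, -0.962, 0.001], [-0.002, -0.001, -1.0]]
ft_force: [0.1, 0.3, -0.9]
grip_width: 0.0438
gripper_force: 30.8
```

Emit:
arm_command(
  turn=[
    [0,0,0],
    [0,0,0],
    [0,0,0],
  ],
  xyz=[
    [0,0,0.04],
    [0,0,0.03],
    [0,0,0],
  ],
  claw=[40,40,40],
)

```text
time_s: 18.6
position: [0.6512, -0.0924, 0.0123]
tool_rot: [[0.962, 0.272, 0.0], [0.272, -0.962, -0.0], [0.0, 0.0, -1.0]]
ft_force: [-0.7, -0.6, -0.6]
grip_width: 0.0439
gripper_force: 30.8
```

Emit:
arm_command(
  turn=[
    [0,0,0],
    [0,0,0],
    [0,0,0],
  ],
  xyz=[
    [0,0,0.03],
    [0,0,0.02],
    [0,0,0],
  ],
  claw=[40,40,40],
)

```text
time_s: 18.9
position: [0.6511, -0.0924, 0.0097]
tool_rot: [[0.962, 0.272, -0.0], [0.272, -0.962, 0.0], [-0.0, -0.0, -1.0]]
ft_force: [0.1, -0.1, -0.5]
grip_width: 0.0441
gripper_force: 30.8
```

Emit:
arm_command(
  turn=[
    [0,0,0],
    [0,0,0],
    [0,0,0],
  ],
  xyz=[
    [0,0,0.02],
    [0,0,0.0],
    [0,0,0],
  ],
  claw=[40,40,40],
)

```text
time_s: 19.2
position: [0.6512, -0.0924, 0.0088]
tool_rot: [[0.962, 0.272, 0.0], [0.272, -0.962, 0.0], [0.0, -0.0, -1.0]]
ft_force: [-0.2, -0.4, -1.6]
grip_width: 0.0436
gripper_force: 30.8
```

Emit:
arm_command(
  turn=[
    [0,0,0],
    [0,0,0],
  ],
  xyz=[
    [0,0,0.02],
    [0,0,0],
  ],
  claw=[40,40],
)

```text
time_s: 19.4
position: [0.6513, -0.0924, 0.0086]
tool_rot: [[0.962, 0.272, 0.001], [0.272, -0.962, -0.0], [0.001, 0.0, -1.0]]
ft_force: [-2.0, 0.8, 4.7]
grip_width: 0.044
gripper_force: 31.3
```

Emit:
arm_command(
  turn=[
    [0,0,0],
    [0,0,0],
    [0,0,0],
    [0,0,0],
    [0,0,0],
    [0,0,0],
    [0,0,0],
    [0,0,0],
    [0,0,0],
    [0,0,0],
    [0,0,0],
  ],
  xyz=[
    [0,0,0],
    [0,0,0],
    [0,0,0],
    [0,0,0],
    [0,0,-0.2],
    [0,0,-0.5],
    [0,0,-0.6],
    [0,0,-0.6],
    [-0.3,0,-0.2],
    [-0.2,0,0],
    [0,0,0],
  ],
  claw=[60,60,60,60,60,60,60,60,60,60,60],
)

```text
time_s: 20.5
position: [0.6261, -0.0994, 0.1129]
tool_rot: [[0.962, 0.272, -0.001], [0.272, -0.962, 0.0], [-0.001, -0.0, -1.0]]
ft_force: [-0.4, 0.8, 0.8]
grip_width: 0.0601
gripper_force: 0.0
```

```bash
python3 seat.py w11
python3 - <<'E'
from tri import *
np.set_printoptions(precision=4,suppress=True)
im,d,c=load("w11"); P=pts(c,d); X,Y,Z=[P[...,i] for i in range(3)]
m=(Z>.05)&(Z<.063)&(np.hypot(X-.651,Y+.0923)<.03)&(im.min(2)>60); print("disc",circ(c,m,.057),np.percentile(P[m][:,2],[10,50,90]),m.sum())
b=(np.hypot(X-.651,Y+.0924)<.012)&(Z>.064)&(Z<.08); print("bolt",b.sum(),P[b].mean(0))
# chassis front edge: sheet top plane z=.011; bright
sh=((Z>.006)&(Z<.016)&(im.min(2)>110)&(X>.54)&(X<.66)).astype(np.uint8)
pts_=[]
for u in range(0,640,6):
    vs=np.flatnonzero(sh[:,u])
    if len(vs)>8: pts_.append(onz(c,u,vs.max(),.011)[:2])
Q=np.array(pts_); A=None
k=np.ones(len(Q),bool)
for _ in range(6):
    A=np.polyfit(Q[k,1],Q[k,0],1); r=Q[:,0]-np.polyval(A,Q[:,1]); k=abs(r)<max(.0015,1.5*np.median(abs(r)))
print("front edge x=a*y+b",A,"yaw",np.degrees(np.arctan(-A[0])),k.sum(),len(Q),Q[k][[0,-1]])
# side flange tops
f=(Z>.022)&(Z<.033)&(X>.53)&(X<.75)
for nm,sel in(("L",f&(Y>.03)&(Y<.12)),("R",f&(Y<-.125)&(Y>-.2))):
    q=P[sel]; 
    if len(q)>20: print(nm,len(q),np.polyfit(q[:,0],q[:,1],1),q.mean(0))
E
```

```text
[ 0.6261 -0.0994  0.1129] 20.5
ring ((318.95465087890625, 164.8010711669922), (67.89288330078125, 72.03812408447266), 176.8018341064453) [ 0.649  -0.0925  0.0305] [ 0.6498 -0.0923  0.035 ]
top z [0.2271 0.2403]
bolt 71 [ 0.6512 -0.0926  0.0648]
disc (array([ 0.6509, -0.0919]), np.float64(0.022430233423097044), array([318.8895, 167.907 ])) [0.0543 0.0562 0.0573] 2742
bolt 46 [ 0.6508 -0.0927  0.0662]
front edge x=a*y+b [-0.2198  0.5589] yaw 12.398249450692347 39 43 [[ 0.5505  0.0364]
 [ 0.5963 -0.1706]]
L 1472 [ 0.2418 -0.0951] [0.6357 0.0585 0.0266]
R 877 [ 0.2391 -0.3163] [ 0.6796 -0.1538  0.0272]
```

Disc seated at (0.651,-0.092) with its top at 57 mm. The front edge's middle is at about (0.573,-0.066), chassis yaw 12.4°. Now the wooden wedge.

Emit:
arm_command(
  turn=[
    [0,0,0],
    [0,0,0],
    [0,0,0],
    [0,0,0],
    [0,0,0],
    [0,0,0],
    [0,0,0],
    [0,0,0],
    [0,0,0],
    [0,0,0],
    [0,0,0],
    [0,0,0],
  ],
  xyz=[
    [-0.1,-0.4,0],
    [-0.2,-0.8,0],
    [-0.25,-0.9,0],
    [-0.25,-0.9,0],
    [-0.25,-0.9,0],
    [-0.25,-0.9,0],
    [-0.25,-0.9,0],
    [-0.25,-0.9,0],
    [-0.25,-0.9,0],
    [-0.25,-0.9,0],
    [-0.25,-0.9,0],
    [-0.25,-0.63,0],
  ],
  claw=[70,70,70,70,70,70,70,70,70,70,70,70],
)

```text
time_s: 21.75
position: [0.3556, 0.3426, 0.1121]
tool_rot: [[0.962, 0.274, -0.001], [0.274, -0.962, -0.0], [-0.001, -0.0, -1.0]]
ft_force: [-0.3, -0.1, -0.3]
grip_width: 0.0703
gripper_force: 0.0
```

Emit:
arm_command(
  turn=[
    [0,0,1],
    [0,0,1],
    [0,0,1],
    [0,0,1],
    [0,0,1],
    [0,0,1],
    [0,0,0.6],
    [0,0,0],
    [0,0,0],
  ],
  xyz=[
    [0,0,0],
    [0,0,0],
    [0,0,0],
    [0,0,0],
    [0,0,0],
    [0,0,0.2],
    [0,0,0.2],
    [0,0,0],
    [0,0,0],
  ],
  claw=[70,70,70,70,70,70,70,70,70],
)

```text
time_s: 22.65
position: [0.3572, 0.3405, 0.0925]
tool_rot: [[0.956, -0.294, -0.001], [-0.294, -0.956, -0.001], [-0.001, 0.001, -1.0]]
ft_force: [0.5, -0.4, 0.7]
grip_width: 0.0698
gripper_force: 0.0
```

```bash
cat > wed.py <<'E'
from tri import *
import sys
np.set_printoptions(precision=4,suppress=True)
s=env.observe(); print(s["position"],s["time_s"],"yaw",np.degrees(np.arctan2(*s["tool_rot"][[1,0],0])),"q",s["q"].round(1))
im,d,c=grab("wrist",sys.argv[1]); P=pts(c,d); hsv=cv2.cvtColor(im,cv2.COLOR_BGR2HSV); H,S,V=[hsv[...,i].astype(int) for i in range(3)]
Z=P[...,2]; w=(H>5)&(H<25)&(S>60)&(V>50)&(Z>-.005)&(Z<.05)
k,l,st,ce=cv2.connectedComponentsWithStats(cv2.morphologyEx(w.astype(np.uint8),cv2.MORPH_OPEN,np.ones((3,3))));i=1+np.argmax(st[1:,4]); w=l==i; q=P[w]; print(st[i],ce[i])
hl=w&(Z>.027); q=P[hl]; r=cv2.minAreaRect((q[:,:2]*1000).astype(np.float32)); print("heel top",hl.sum(),r,"z",np.median(q[:,2]))
sl=w&(Z>.001)&(Z<.019); q=P[sl]; r=cv2.minAreaRect((q[:,:2]*1000).astype(np.float32)); print("slope",sl.sum(),r)
for m,n in((hl,"heel"),(sl,"slope")):
    q=P[m]; u,sv,vt=np.linalg.svd(q[:,:2]-q[:,:2].mean(0),full_matrices=False); print(n,q.mean(0),"axis",np.degrees(np.arctan2(vt[0,1],vt[0,0])))
E
python3 wed.py w12
```

```text
[0.3572 0.3405 0.0925] 22.65 yaw -17.10833185305024 q [ 29.9  22.2  92.2   0.   65.6 137. ]
[ 298   76   46  144 6549] [320.527  147.1267]
heel top 1928 ((357.52093505859375, 339.6371154785156), (35.433929443359375, 34.33974838256836), 73.15633392333984) z 0.029718116665621026
slope 4439 ((409.19573974609375, 323.3311462402344), (37.007545471191406, 75.22579956054688), 73.21368408203125)
heel [0.3581 0.3395 0.0297] axis -114.95159267536332
slope [0.4099 0.3238 0.0101] axis 163.25156845140904
```

Emit:
arm_command(
  turn=[
    [0,0,-0.06],
    [0,0,0],
    [0,0,0],
    [0,0,0],
    [0,0,0],
    [0,0,0],
    [0,0,0],
    [0,0,0],
    [0,0,0],
  ],
  xyz=[
    [0.01,0.01,0.2],
    [0,0,0.5],
    [0,0,0.6],
    [0,0,0.5],
    [0,0,0.4],
    [0,0,0.2],
    [0,0,0.1],
    [0,0,0],
    [0,0,0],
  ],
  claw=[60,60,60,60,60,60,60,60,60],
)

```text
time_s: 23.6
position: [0.358, 0.3401, -0.0315]
tool_rot: [[0.957, -0.291, 0.001], [-0.291, -0.957, 0.001], [0.001, -0.001, -1.0]]
ft_force: [0.1, 0.6, 0.5]
grip_width: 0.0599
gripper_force: 0.0
```

Emit:
arm_command(
  turn=[
    [0,0,0],
    [0,0,0],
    [0,0,0],
    [0,0,0],
    [0,0,0],
    [0,0,0],
    [0,0,0],
    [0,0,0],
    [0,0,0],
  ],
  xyz=[
    [0,0,0.02],
    [0,0,0],
    [0,0,0],
    [0,0,0],
    [0,0,0],
    [0,0,0],
    [0,0,0],
    [0,0,0],
    [0,0,0],
  ],
  claw=[30,30,30,30,30,30,30,30,30],
  squeeze=60,
)

```text
time_s: 24.5
position: [0.358, 0.34, -0.0324]
tool_rot: [[0.957, -0.291, 0.001], [-0.291, -0.957, 0.001], [0.001, -0.001, -1.0]]
ft_force: [-0.4, 0.2, 5.6]
grip_width: 0.0348
gripper_force: 60.5
```

Emit:
arm_command(
  turn=[
    [0,0,0],
    [0,0,0],
    [0,0,0],
    [0,0,0],
    [0,0,0],
    [0,0,0],
  ],
  xyz=[
    [0,0,-0.1],
    [0,0,-0.3],
    [0,0,-0.4],
    [0,0,-0.4],
    [0,0,-0.1],
    [0,0,0],
  ],
  claw=[30,30,30,30,30,30],
)

```text
time_s: 25.1
position: [0.3578, 0.3399, 0.0323]
tool_rot: [[0.957, -0.291, 0.001], [-0.291, -0.957, 0.001], [0.001, -0.001, -1.0]]
ft_force: [0.1, 1.1, -1.3]
grip_width: 0.0349
gripper_force: 59.8
```

Emit:
arm_command(
  turn=[
    [0,0,0],
    [0,0,0],
    [0,0,0],
    [0,0,0],
    [0,0,0],
    [0,0,0],
    [0,0,0],
    [0,0,0],
    [0,0,0],
    [0,0,0],
    [0,0,0],
    [0,0,0],
  ],
  xyz=[
    [0.2,0.3,0],
    [0.4,0.7,0],
    [0.45,0.75,0],
    [0.45,0.75,0],
    [0.45,0.75,0],
    [0.45,0.75,0],
    [0.45,0.75,0],
    [0.45,0.75,0],
    [0.45,0.75,0],
    [0.45,0.75,0],
    [0.35,0.57,0],
    [0.05,0.2,0],
  ],
  claw=[30,30,30,30,30,30,30,30,30,30,30,30],
)

```text
time_s: 26.3
position: [0.4653, -0.1017, 0.0308]
tool_rot: [[0.956, -0.294, -0.0], [-0.294, -0.956, -0.0], [-0.0, 0.0, -1.0]]
ft_force: [0.2, 0.8, -0.3]
grip_width: 0.035
gripper_force: 60.0
```

Emit:
arm_command(
  turn=[
    [0,0,-0.6],
    [0,0,-1],
    [0,0,-1],
    [0,0,-1],
    [0,0,-1],
    [0,0,-0.8],
    [0,0,-0.44],
    [0,0,0],
    [0,0,0],
  ],
  xyz=[
    [0,0,0],
    [0,0,0],
    [0,0,0],
    [0,0,0],
    [0,0,0],
    [0,0,0],
    [0,0,0],
    [0,0,0],
    [0,0,0],
  ],
  claw=[30,30,30,30,30,30,30,30,30],
)

```text
time_s: 27.2
position: [0.4643, -0.0982, 0.0313]
tool_rot: [[0.977, 0.212, -0.001], [0.212, -0.977, 0.001], [-0.001, -0.001, -1.0]]
ft_force: [0.3, 0.0, -0.9]
grip_width: 0.0346
gripper_force: 60.1
```

```bash
cat > edge.py <<'E'
from tri import *
import sys
np.set_printoptions(precision=4,suppress=True)
def edge(im,d,c):
    P=pts(c,d); X,Y,Z=[P[...,i] for i in range(3)]
    a=np.radians(12.4); xh=np.array([np.cos(a),np.sin(a)]); yh=np.array([-np.sin(a),np.cos(a)])
    U=P[...,:2]@xh; W=P[...,:2]@yh
    sh=(Z>.006)&(Z<.02)&(im.min(2)>110)&(U>.53)&(U<.62)
    Q=[]
    for w0 in np.arange(-.285,-.09,.004):
        m=sh&(abs(W-w0)<.002)
        if m.sum()>10:
            v,u=np.argwhere(m).T; i=np.argmin(U[m]); p=onz(c,u[i],v[i],.011)[:2]; Q.append([p@yh,p@xh])
    Q=np.array(Q); k=np.ones(len(Q),bool)
    for _ in range(6):
        A=np.polyfit(Q[k,0],Q[k,1],1); r=Q[:,1]-np.polyval(A,Q[:,0]); k=abs(r)<max(.001,1.5*np.median(abs(r)))
    print("edge: yaw",12.4-np.degrees(np.arctan(A[0])),"u at mid",np.polyval(A,-.1888),k.sum(),len(Q))
    f=(Z>.022)&(Z<.036)&(U>.55)&(U<.69)
    for s in(f&(abs(W+.08)<.02),f&(abs(W+.297)<.015)):
        if s.sum()>30: print(" flange w",W[s].mean(),Z[s].mean(),s.sum())
if __name__=="__main__":
    s=env.observe(); print(s["position"],s["time_s"],"yaw",np.degrees(np.arctan2(*s["tool_rot"][[1,0],0])),s["gripper_force"],s["ft_force"])
    im,d,c=grab("wrist",sys.argv[1]); edge(im,d,c)
    P=pts(c,d); hsv=cv2.cvtColor(im,cv2.COLOR_BGR2HSV); H,S,V=[hsv[...,i].astype(int) for i in range(3)]
    w=((H>5)&(H<25)&(S>60)&(V>50)&(P[...,2]<.11)&(P[...,2]>-.003)).astype(np.uint8)
    k,l,st,ce=cv2.connectedComponentsWithStats(cv2.morphologyEx(w,cv2.MORPH_OPEN,np.ones((3,3))));i=1+np.argmax(st[1:,4]); w=l==i
    R=np.array(s["tool_rot"]); T=(P[w]-np.array(s["position"]))@R
    print("wedge",w.sum(),"tool x range",np.percentile(T[:,0],[.5,99.5]),"y",np.percentile(T[:,1],[1,50,99]))
    fw=T[(T[:,0]>.022)&(T[:,0]<.088)]; A=np.c_[fw[:,:2],np.ones(len(fw))]; print("slope fit",np.linalg.lstsq(A,fw[:,2],rcond=None)[0])
    u,sv,vt=np.linalg.svd(fw[:,:2]-fw[:,:2].mean(0),full_matrices=False); print("axis rel tool deg",np.degrees(np.arctan(vt[0,1]/vt[0,0])))
E
python3 edge.py w13
```

```text
[ 0.4643 -0.0982  0.0313] 27.2 yaw 12.25782162214116 60.066704750061035 [ 0.2527  0.0351 -0.9443]
edge: yaw 12.393606890995198 u at mid 0.5452582506385412 49 49
 flange w -0.08009852484474833 0.02625587309189566 129
 flange w -0.29664782365382963 0.026287031804498893 102
wedge 22860 tool x range [-0.0161  0.0915] y [-0.0176  0.      0.0177]
slope fit [ 0.1943  0.1159 -0.0527]
axis rel tool deg 0.6491680463717906
```

Run:
```python
from tri import *
np.set_printoptions(precision=4,suppress=True)
im,d,c=load("w13"); s=env.observe();p=np.array([.4643,-.0982,.0313]);R=np.array(s["tool_rot"]); T=(pts(c,d)-p)@R
for x0,x1 in((-.012,.012),(.025,.04),(.05,.06),(.075,.085)):
    print(x0,[np.round(np.median(T[(T[...,0]>x0)&(T[...,0]<x1)&(abs(T[...,1]-y)<.002)&(T[...,2]<-.02)&(T[...,2]>-.08)][:,2])*1000,2) for y in(-.014,-.008,0,.008,.014)])
```

```text
-0.012 [np.float64(-62.15), np.float64(-62.15), np.float64(-62.13), np.float64(-62.11), np.float64(-62.12)]
0.025 [np.float64(-47.08), np.float64(-47.02), np.float64(-47.07), np.float64(-46.9), np.float64(-46.9)]
0.05 [np.float64(-42.49), np.float64(-42.4), np.float64(-42.4), np.float64(-42.55), np.float64(-42.46)]
0.075 [np.float64(-37.47), np.float64(-37.47), np.float64(-37.48), np.float64(-37.45), np.float64(-37.35)]
```

Emit:
arm_command(
  turn=[
    [0,0,-0.03],
    [0,0,0],
    [0,0,0],
    [0,0,0],
    [0,0,0],
    [0,0,0],
    [0,0,0],
  ],
  xyz=[
    [0,0,0.2],
    [0,0,0.3],
    [0,0,0.3],
    [0,0,0.25],
    [0,0,0.15],
    [0,0,0.05],
    [0,0,0],
  ],
  claw=[30,30,30,30,30,30,30],
)

```text
time_s: 27.95
position: [0.4647, -0.0987, -0.0309]
tool_rot: [[0.976, 0.216, -0.0], [0.216, -0.976, 0.0], [-0.0, -0.0, -1.0]]
ft_force: [0.6, 0.6, -0.2]
grip_width: 0.0346
gripper_force: 60.0
```

Emit:
arm_command(
  turn=[
    [0,0,0],
    [0,0,0],
  ],
  xyz=[
    [0,0,0.02],
    [0,0,0],
  ],
  claw=[30,30],
)

```text
time_s: 28.15
position: [0.465, -0.0989, -0.0313]
tool_rot: [[0.976, 0.216, 0.001], [0.216, -0.976, -0.0], [0.001, 0.001, -1.0]]
ft_force: [0.3, 0.5, -1.3]
grip_width: 0.0348
gripper_force: 60.0
```

Emit:
arm_command(
  turn=[
    [0,0,0],
    [0,0,0],
  ],
  xyz=[
    [0,0,0.02],
    [0,0,0],
  ],
  claw=[30,30],
)

```text
time_s: 28.35
position: [0.465, -0.0989, -0.0324]
tool_rot: [[0.976, 0.216, 0.001], [0.216, -0.976, -0.0], [0.001, 0.0, -1.0]]
ft_force: [-0.2, -0.2, 2.0]
grip_width: 0.0351
gripper_force: 60.1
```

Emit:
arm_command(
  turn=[
    [0,0,0],
    [0,0,0],
    [0,0,0],
    [0,0,0],
    [0,0,0],
    [0,0,0],
    [0,0,0],
    [0,0,0],
  ],
  xyz=[
    [0.1,0,0],
    [0.15,0,0],
    [0.15,0,0],
    [0.15,0,0],
    [0.15,0,0],
    [0.1,0,0],
    [0,0,0],
    [0,0,0],
  ],
  claw=[30,30,30,30,30,30,30,30],
)

```text
time_s: 29.15
position: [0.5048, -0.0901, -0.0324]
tool_rot: [[0.976, 0.216, 0.002], [0.216, -0.976, -0.0], [0.002, 0.001, -1.0]]
ft_force: [2.5, 1.8, 4.0]
grip_width: 0.0349
gripper_force: 60.6
```

```bash
python3 edge.py w14
```

```text
[ 0.5048 -0.0901 -0.0324] 29.15 yaw 12.450465049191331 60.59902310371399 [2.4522 1.7543 3.9524]
edge: yaw 12.379369006859003 u at mid 0.5454397806324984 48 49
 flange w -0.08083045938968296 0.022872027425197065 80
 flange w -0.2966851796209977 0.026340022014658356 1969
wedge 18386 tool x range [-0.0162  0.071 ] y [-0.0177  0.      0.0176]
slope fit [ 0.1989  0.0209 -0.0534]
axis rel tool deg 1.2321163966848299
```

Emit:
arm_command(
  turn=[
    [0,0,0],
    [0,0,0],
    [0,0,0],
    [0,0,0],
    [0,0,0],
    [0,0,0],
    [0,0,0],
    [0,0,0],
  ],
  xyz=[
    [0.06,0,0],
    [0.06,0,0],
    [0.06,0,0],
    [0.06,0,0],
    [0.06,0,0],
    [0.04,0,0],
    [0,0,0],
    [0,0,0],
  ],
  claw=[30,30,30,30,30,30,30,30],
)

```text
time_s: 30.0
position: [0.5176, -0.0865, -0.0324]
tool_rot: [[0.976, 0.216, -0.006], [0.216, -0.976, 0.0], [-0.006, -0.001, -1.0]]
ft_force: [-12.7, -2.6, 14.2]
grip_width: 0.0352
gripper_force: 62.0
```

```bash
cat > lift.py <<'E'
from edge import *
s=env.observe(); p=np.array(s["position"]);R=np.array(s["tool_rot"]); print(p,s["time_s"],s["gripper_force"],s["ft_force"],"tip in mm",1000*(p[:2]@[.9767,.2147]+.092-.5453), "u,w",p[:2]@[.9767,.2147],p[:2]@[-.2147,.9767])
im,d,c=grab("wrist",sys.argv[1]); edge(im,d,c)
a=np.radians(12.4); xh=np.array([np.cos(a),np.sin(a)]); yh=np.array([-np.sin(a),np.cos(a)])
for n,(i,dd,cc) in(("wrist",(im,d,c)),("top",grab("top")),("top0",load("top0")),("w14",load("w14"))):
    P=pts(cc,dd); U=P[...,:2]@xh-.5453; W=P[...,:2]@yh+.1888; Z=P[...,2]
    g=(W<-.002)&(W>-.1)&(U>.005)&(U<.125)&(Z>.004)&(Z<.022)&(np.hypot(U-.07,W+.042)>.045)&(i.min(2)>100)
    if g.sum()<100: print(n,g.sum()); continue
    A=np.c_[U[g],W[g],np.ones(g.sum())]; co=np.linalg.lstsq(A,Z[g],rcond=None)[0]
    print(n,g.sum(),"z at edge L,R / rear",[round(1000*(co@[u,w,1]),2) for u,w in((0,.09),(0,-.09),(.133,0))],"pitch deg",np.degrees(co[0]))
E
python3 lift.py w15
```

```text
[ 0.5176 -0.0865 -0.0324] 30.0 62.00507640838623 [-12.7235  -2.5676  14.1588] tip in mm 33.641737712091334 u,w 0.48694173771209137 -0.1956221770182628
edge: yaw 12.278253583808434 u at mid 0.5455743864316124 48 49
 flange w -0.08054404013300712 0.024332485064803105 554
 flange w -0.29663895542936086 0.027047951398014795 3240
wrist 20516 z at edge L,R / rear [np.float64(12.32), np.float64(12.35), np.float64(10.69)] pitch deg -0.7080989992408441
top 483 z at edge L,R / rear [np.float64(12.54), np.float64(12.44), np.float64(11.54)] pitch deg -0.409789768049328
top0 741 z at edge L,R / rear [np.float64(10.93), np.float64(11.19), np.float64(10.97)] pitch deg -0.04146018310038914
w14 18983 z at edge L,R / rear [np.float64(10.67), np.float64(10.8), np.float64(10.46)] pitch deg -0.11919038503701537
```

Emit:
arm_command(
  turn=[
    [0,0,0],
    [0,0,0],
    [0,0,0],
    [0,0,0],
    [0,0,0],
    [0,0,0],
  ],
  xyz=[
    [0.05,0,0],
    [0.05,0,0],
    [0.05,0,0],
    [0.03,0,0],
    [0,0,0],
    [0,0,0],
  ],
  claw=[30,30,30,30,30,30],
)

```text
time_s: 30.7
position: [0.5263, -0.0846, -0.0324]
tool_rot: [[0.976, 0.216, -0.006], [0.216, -0.976, 0.0], [-0.006, -0.001, -1.0]]
ft_force: [-14.6, -2.9, 15.6]
grip_width: 0.035
gripper_force: 62.0
```

```bash
python3 lift.py w16
```

```text
[ 0.5263 -0.0846 -0.0324] 30.7 62.0331072807312 [-14.5894  -2.8971  15.5939] tip in mm 42.546321202618145 u,w 0.4958463212026182 -0.19561103008031
edge: yaw 12.360923963364474 u at mid 0.5453953935211044 48 49
 flange w -0.08051081990209082 0.025168011089879753 1057
 flange w -0.2966011573041594 0.027722871428648994 4332
wrist 20741 z at edge L,R / rear [np.float64(14.07), np.float64(14.11), np.float64(10.79)] pitch deg -1.42193359791161
top 423 z at edge L,R / rear [np.float64(15.13), np.float64(14.55), np.float64(11.23)] pitch deg -1.5550600395333647
top0 741 z at edge L,R / rear [np.float64(10.93), np.float64(11.19), np.float64(10.97)] pitch deg -0.04146018310038914
w14 18983 z at edge L,R / rear [np.float64(10.67), np.float64(10.8), np.float64(10.46)] pitch deg -0.11919038503701537
```

Edge is up 3.4 mm (front feet about 3 mm), rear unchanged, chassis square and still against the bar. I'll let it settle, check the stack and hand in.

Emit:
arm_command(
  turn=[
    [0,0,0],
    [0,0,0],
    [0,0,0],
    [0,0,0],
    [0,0,0],
    [0,0,0],
  ],
  xyz=[
    [0,0,0],
    [0,0,0],
    [0,0,0],
    [0,0,0],
    [0,0,0],
    [0,0,0],
  ],
  claw=[30,30,30,30,30,30],
)

```text
time_s: 31.4
position: [0.5263, -0.0846, -0.0324]
tool_rot: [[0.976, 0.216, -0.006], [0.216, -0.976, 0.0], [-0.006, -0.001, -1.0]]
ft_force: [-13.7, -2.3, 13.7]
grip_width: 0.0347
gripper_force: 62.0
```

```bash
python3 lift.py w17 | head -6
python3 - <<'E'
from tri import *
im,d,c=load("w17"); P=pts(c,d); X,Y,Z=[P[...,i] for i in range(3)]
m=(Z>.052)&(Z<.066)&(np.hypot(X-.651,Y+.0923)<.03)&(im.min(2)>60)
if m.sum()>50: print("disc",circ(c,m,.058),np.median(P[m][:,2]))
E
```

```text
[ 0.5263 -0.0846 -0.0324] 31.4 62.02610492706299 [-13.7161  -2.2703  13.7295] tip in mm 42.56469566435184 u,w 0.4958646956643519 -0.19562060024143268
edge: yaw 12.360460690048159 u at mid 0.5453957500003481 48 49
 flange w -0.08051647753567955 0.025184493484695918 1050
 flange w -0.2965949223355312 0.027732347142747662 4322
wrist 20712 z at edge L,R / rear [np.float64(14.07), np.float64(14.11), np.float64(10.76)] pitch deg -1.4356798073797583
top 426 z at edge L,R / rear [np.float64(14.01), np.float64(14.49), np.float64(10.91)] pitch deg -1.4403256028363276
```

Run:
```python
from tri import *
for n in("top","scene","wrist"):
    im,d,c=grab(n); P=pts(c,d); X,Y,Z=[P[...,i] for i in range(3)]
    m=(Z>.05)&(Z<.066)&(np.hypot(X-.651,Y+.0923)<.032); print(n,m.sum())
    if m.sum()>20: print(circ(c,m,.058),np.median(P[m],0))
```

```text
top 230
(array([ 0.65285703, -0.09056712]), np.float64(0.021869552566520872), array([364.98, 134.28])) [ 0.65258197 -0.09027509  0.05783212]
scene 173
(array([ 0.65491361, -0.09017972]), np.float64(0.024433980574977896), array([252.37209302, 218.6744186 ])) [ 0.65573755 -0.09023302  0.05810382]
wrist 42
(array([ 0.62718614, -0.09653389]), np.float64(0.0011368902685730932), array([4.57259259e+02, 3.70370370e-01])) [ 0.62970443 -0.0971872   0.05068996]
```

```bash
python3 -c "
from rig import env
print(env.close_job())"
```

```text
the job is handed in; nothing more can be done
None
```

I handed the job in, but the script gave no verdict. By my last measurements the transformer and clamp disc are seated and centred on the bolt, and the wedge, still held in the gripper, has both front feet about 3 mm up. The rear feet are down and the chassis is square against the stop bar.

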